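# Clamp the hardware jar and unscrew its tight cap

### The arm

A 6-joint arm with a two-finger parallel gripper is mounted at the origin on the work surface. World frame = base frame: x ahead of the robot, y to its left, z up, the work surface at z = 0. Lengths are in m, angles in rad, forces in N, time in s.
With the tool pointing down it reaches from about 0.35 to 0.8 m from the base axis. Payload 7.3 kg.
Tool frame: the origin (TCP) lies between the finger pads; the fingertips stand 17 mm ahead of it and the grasp point (between the pads) lies 2 mm behind it (arm.tcp_to_tips is the distance from the TCP to the fingertips, in m); z points along the fingers, y is the line along which they close (so a half turn about z gives the same grasp; the last joint's range is limited). The gripper opens to 85 mm and grips with 20 to 120 N. Pads are 22 mm wide; open, the fingers measure 114 mm over their backs; the gripper's body (76 mm by 85 mm) begins 54 mm behind the grasp point. The pads swing forward as they close: fully open they stand 13 mm farther back than shut.
Start: joints at [0.957, 0.342, 1.524, -0, 1.275, -0.146], TCP at [0.237, 0.469, 0.248] pointing down, gripper open.
Joint ranges: [-2.53, 2.53], [-0.77, 2.02], [0.04, 2.7], [-1, 4.14], [0.28, 2.66], [-3.11, 3.11]. Speed limits (rad/s): [2.57, 2.57, 3.14, 3.14, 3.14, 3.14].

### API

Orientations are given as a unit quaternion [w, x, y, z].
In Python, from cell import arm, imaging, finish_job gives the robot as it stands.
- The arm moves only by the shell command python3 -m crank 'ROWS' [FORCE]. ROWS is JSON, a list that holds one entry, the list of rows, each a list of 5 numbers: the shift along the tool's x, y, z in m, then the turn about the tool's z in rad, then the opening, from -1 (shut) to 1 (fully open), so that 0 is half open. In form: [[[tx, ty, tz, yaw, gripper], ...]]. A call has 1 to 8 rows; each row is the pose to reach, as a shift and turn from the pose commanded when the call began, along the tool's axes at that moment; what a row does not reach only later rows make up. A row lasts 1/12 s, in which the tool goes at most 41.7 mm and 7.16 degrees, less where a joint would pass 70% of its speed; a pose out of reach is approached as far as the arm can. A call with a gripper value outside its range is refused whole. The fingers move at their own pace and stop on an object; FORCE is the grip in N (left out, the last holds). Time passes only in rows, so rows that repeat a pose let the fingers close. It gives the time, the measured TCP pose, the force and the opening at its end, in the units of the state.
- arm.observe(): the state, without advancing time (a new reading comes with each control period).
- imaging.get_image(name): name is "side" or "top"; returns (picture, depth): 480x640x3 uint8, red, green, blue; 480x640 float32, m along the optical axis (not along the pixel's ray), 0 where there is no reading.
- imaging.camera_info(name): a dict with "vfov" (degrees; the focal length in pixels is half the picture's height over the tangent of half this angle, whatever the lens; pixels are square), "cx", "cy" (the principal point, pixels), "dist_coeffs" ([k1, k2, p1, p2, k3] as OpenCV has them; the pictures are not rectified), "R" (3x3) and "t" (3): a world point X has camera coordinates R X + t. Camera axes: x right, y down, z forward; pixel columns grow to the right and rows downward; lengths in m; the calibration is good to about 2 mm. A picture is of the moment at which its call begins. camera_info takes no time and is no camera call.
- finish_job(): hands the job in, once; it reports no verdict.
The state is a dict: "time_s": time; "q": joint angles; "qd": joint speeds; "effort": joint torques, N m; "eef_pos": TCP position; "tcp_rot": TCP orientation; "contact_force": force on the tool from outside, world axes, zero at the start; "ft_torque": the same for the moment, N m; "width": finger opening in m.
Only numpy, scipy, OpenCV 4.12 (cv2) and the standard library are available. Lean on these libraries where they do the work, as an engineer would, in place of code of your own. Each camera call takes 0.05 s, during which the arm holds its last target. There are 200 camera calls.

### The job

The jar of standoffs stands loose in the cam clamp and its cap is on tight. First throw the clamp's ball-ended lever all the way down so that the jar is gripped and cannot turn, then unscrew the cap anticlockwise, stop turning as soon as the threads let go (a quarter turn is more than enough), and lift it straight up off the jar. Finish while still holding the cap in the gripper, level and just above the open mouth, a couple of centimetres clear of it, with the jar left upright and clamped, not lifted or spun round, and the bottle, reel and screwdriver left alone.

Things in the scene. Friction and masses are not known exactly. Their poses are not given: they have to be found in the camera images.
- clamp: Cam clamp screwed to the bench: base plate 100 x 190 x 12 mm, steel V jaw at its +y end, sprung rubber pad facing it, lever at its -y end. Origin: plate's underside, below the jar's place; z up. All but the lever is under 65 mm high. The pad starts 1 to 2 mm clear of the jar; throwing the lever pushes the jar up to 2 mm into the V and grips it with about 25 N.
- lever (a joint): Lever angle, rad. 0 = open, rod raised 68 degrees from level, leaning away from the jar; 1.1 = fully down (end stop), rod 5 degrees above level, pointing to the clamp's -y, jar clamped. It swings in the clamp's y-z plane, takes 3 to 6 N at the knob and stays where it is left. Starts at 0 to 0.12.
- lever_pivot (a point): Axis of the lever: 86.2 mm on the -y side of the clamp's origin and 44 mm above the bench; the lever turns about the clamp's x axis.
- knob (a point): Centre of the black ball knob, 24 mm in diameter, at the end of the lever's 11 mm rod, 105 mm from the pivot. Open it stands about 141 mm above the bench, down about 53 mm. It can be pinched from above across the clamp's x axis.
- jar: Round glass jar of small standoffs, about 0.4 kg, loose on the base plate between V jaw and pad. Origin: centre of its underside, 12 mm above the bench; z along its axis. Body 66 mm in diameter up to 62 mm height, then a neck; rim (mouth) at 90 mm height, 40 mm wide. Unless clamped it turns with the cap.
- jar_label (a point): Middle of the blank paper label on the jar's side, 33 mm from the jar's axis (along the jar's +x) and 30 mm above its underside. It can face any way.
- cap: Steel twist-off cap, 56 mm wide, 18 mm tall, 70 g. Origin: centre of its lower edge, which when screwed on is 75 mm above the jar's underside (87 mm above the bench); z up. Takes 0.2 to 0.5 N m. Anticlockwise from above it climbs 2.7 mm per rad; its 3 lugs are free after 45 to 55 degrees and it lifts off; by 95 degrees they meet the next thread. Its x axis starts within 7 degrees of the jar's.
- bottle: White plastic dispensing bottle, 56 mm in diameter, 154 mm tall with its steel needle. Origin: centre of its underside. Not part of the job.
- reel: Solder wire reel standing on its flange, 64 mm in diameter, 42 mm tall. Origin: centre of its underside. Not part of the job.
- screwdriver: Screwdriver with a black handle, lying on the bench. Not part of the job.
Mind the look-alikes: they are no part of the job. Of the things like the cap, leave any that is purple; of the rest the larger one is meant. There is more than one size of the jar; the job needs the larger.

How it is judged:
By the outcome, as a careful person would: the job done as asked, in the order asked, and still so for the second after the job is handed in, while the arm keeps its last pose, push and grip.
It also fails if it takes over 56 s, if anything falls off the work surface, if the arm or the gripper's body presses on something with over 40 N, if the wrist force passes 120 N, or if a joint passes its speed limit or range.

## Working session

There is one attempt and no reset: what is moved stays moved. The work goes in short steps, Python scripts to look and compute and a shell command to move; the robot and the scene stay as the last step left them, time stands still between calls to the robot, and variables do not carry over. Pictures are saved under pics/ and viewed, on a budget of 10 in all, crops included, one or two more only if the job needs it, and the job is handed in when it is done.

```bash
mkdir -p pics; ls; cat > h.py <<'E'
import numpy as np, cv2
from cell import arm, imaging, finish_job
def cam(n):
    c=imaging.camera_info(n); f=240/np.tan(np.radians(c["vfov"])/2)
    K=np.array([[f,0,c["cx"]],[0,f,c["cy"]],[0,0,1]]); return K,np.array(c["dist_coeffs"],float),np.array(c["R"]),np.array(c["t"])
def ray(n,uv):
    K,d,R,t=cam(n); p=cv2.undistortPoints(np.array([[uv]],float),K,d)[0,0]
    return -R.T@t, R.T@np.array([p[0],p[1],1])
def onz(n,uv,z):
    o,v=ray(n,uv); return o+v*(z-o[2])/v[2]
def tri(a,b):  # a=(name,uv)
    o1,v1=ray(*a);o2,v2=ray(*b)
    s=np.linalg.lstsq(np.c_[v1,-v2],o2-o1,rcond=None)[0]
    p,q=o1+s[0]*v1,o2+s[1]*v2
    return (p+q)/2,np.linalg.norm(p-q)
def proj(n,X):
    K,d,R,t=cam(n); return cv2.projectPoints(np.array([X],float),cv2.Rodrigues(R)[0],t,K,d)[0][0,0]
def depthpt(n,uv,D):
    o,v=ray(n,uv); return o+v*D[int(uv[1]),int(uv[0])]
E
python3 - <<'E'
from h import *
for n in("top","side"):
    im,D=imaging.get_image(n); cv2.imwrite(f"pics/{n}0.png",im[...,::-1]); np.save(f"{n}0.npy",D)
    K,d,R,t=cam(n); print(n,K[0,0],d,-R.T@t,R[2], (D>0).mean())
s=arm.observe(); print(s["eef_pos"],s["tcp_rot"],s["width"],s["time_s"],arm.tcp_to_tips)
E
```

```text
pics
top 471.174547409723 [-0.06138007  0.          0.          0.          0.        ] [0.41195633 0.03692165 0.93718805] [ 0.15232177  0.00558552 -0.98831517] 0.9961588541666667
side 438.919947016938 [-0.10739234  0.          0.          0.          0.        ] [0.51885015 0.54324773 0.73156542] [ 0.00250475 -0.65658946 -0.754244  ] 0.9959830729166667
[0.2365284  0.46834651 0.24771293] [-2.52714875e-04  2.31778497e-01  9.72768363e-01 -6.12784828e-04] 0.08562190225066717 0.1 0.017
```

View pics/top0.png

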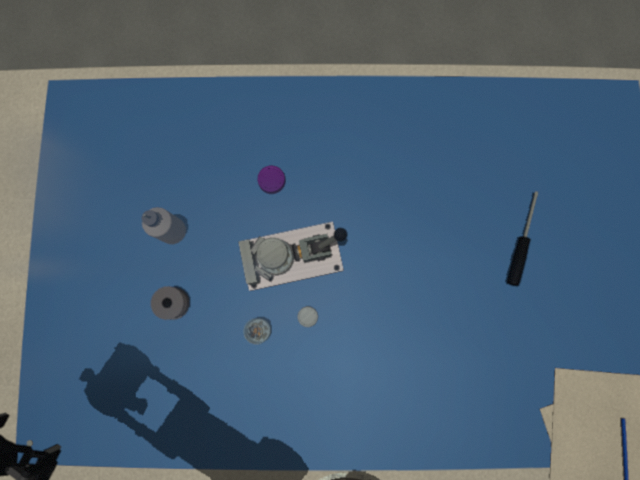

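View pics/side0.png

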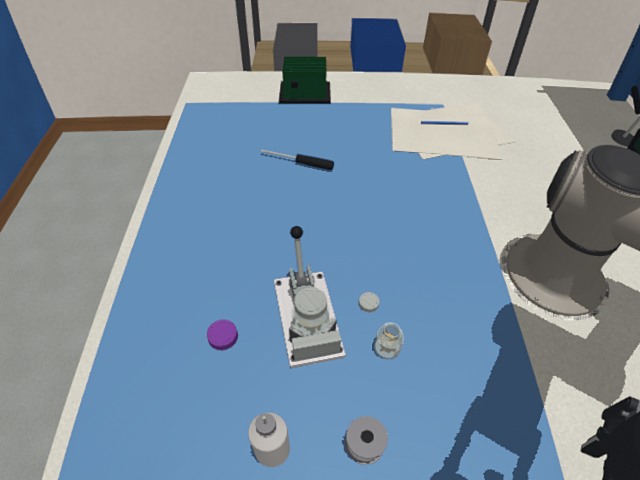

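Top view: the capped jar in the clamp is at (274,255) and the knob at (341,235). The look-alikes are a purple cap (271,180), a small grey cap (307,317) and a small open jar (257,330). The grey cap on the clamped jar is the larger non-purple one, and that jar is the larger one, so both fit. The side view agrees: cap (311,300), knob (297,232). Next I'll measure and confirm with a crop.

```bash
cat > m.py <<'E'
from h import *
def cloud(n,D):
    K,d,R,t=cam(n); v,u=np.mgrid[:480,:640]; uv=np.stack([u,v],-1).reshape(-1,1,2).astype(float)
    p=cv2.undistortPoints(uv,K,d)[:,0]; C=np.c_[p,np.ones(len(p))]*D.reshape(-1,1)
    return ((C-t)@R).reshape(480,640,3)
E
python3 - <<'E'
from m import *
T=cv2.imread("pics/top0.png");S=cv2.imread("pics/side0.png")
res={}
for n,im,kc,cc,pc in(("top",T,(341,235),(274,255),(291,256)),("side",S,(297,232),(311,300),(310,318))):
    P=cloud(n,np.load(n+"0.npy")); yy,xx=np.mgrid[:480,:640]
    m=((im.max(2)<55)&(np.hypot(xx-kc[0],yy-kc[1])<12)).astype(np.uint8)
    c=max(cv2.findContours(m,0,1)[0],key=cv2.contourArea); k=cv2.minEnclosingCircle(c); res[n,'k']=k[0]; print(n,"knob",k)
    near=np.hypot(xx-cc[0],yy-cc[1])<30
    m=near&(abs(P[...,2]-.105)<.008)
    m=cv2.morphologyEx(m.astype(np.uint8),cv2.MORPH_OPEN,np.ones((5,5)))
    c=max(cv2.findContours(m,0,1)[0],key=cv2.contourArea);e=cv2.fitEllipse(c);res[n,'c']=e[0]
    q=P[m>0];print(n,"cap ell",e,"pts mean",q.mean(0),"median z",np.median(q[:,2]),"extent",np.ptp(q,0))
    # plate: bright unsaturated at z~12mm
    pm=(abs(P[...,2]-.012)<.005)&(np.hypot(xx-pc[0],yy-pc[1])<75)&(im.min(2)>130)
    c=np.concatenate(cv2.findContours(pm.astype(np.uint8),0,1)[0]);pts=np.array([onz(n,p,.012)[:2] for p in c[:,0]],np.float32)
    r=cv2.minAreaRect(pts);print(n,"plate",r)
print("knob",tri(("top",res["top",'k']),("side",res["side",'k'])))
print("cap",tri(("top",res["top",'c']),("side",res["side",'c'])))
for n in("top","side"): print(n,onz(n,res[n,'c'],.105))
a=cv2.resize(T[200:350,220:370],(400,400),interpolation=3);b=cv2.resize(S[215:375,240:400],(400,400),interpolation=3)
cv2.imwrite("pics/crop.png",np.hstack([a,b]))
E
```

```text
top knob ((340.0, 234.8000030517578), 6.530029296875)
top cap ell ((271.78631591796875, 252.508544921875), (29.206924438476562, 30.40829849243164), 169.35763549804688) pts mean [0.52360793 0.13498162 0.10515613] median z 0.1052137520061399 extent [0.05437142 0.05400529 0.01255234]
top plate ((0.4883427619934082, 0.09921690821647644), (0.1849781721830368, 0.18924108147621155), 12.175865173339844)
side knob ((296.5, 232.0833282470703), 6.103951454162598)
side cap ell ((309.81695556640625, 301.8655090332031), (28.672317504882812, 31.381065368652344), 106.56761932373047) pts mean [0.52509426 0.13886305 0.10465928] median z 0.10487828748491457 extent [0.05110307 0.05711805 0.01199036]
side plate ((0.4861128330230713, 0.10037285834550858), (0.19413112103939056, 0.19234222173690796), 10.54604434967041)
knob (array([0.55005913, 0.01435933, 0.14101758]), np.float64(0.0012474517993972404))
cap (array([0.52484329, 0.13586831, 0.09928697]), np.float64(0.0007914857281211895))
top [0.52368219 0.13525119 0.105     ]
side [0.52517419 0.13945812 0.105     ]
```

View pics/crop.png

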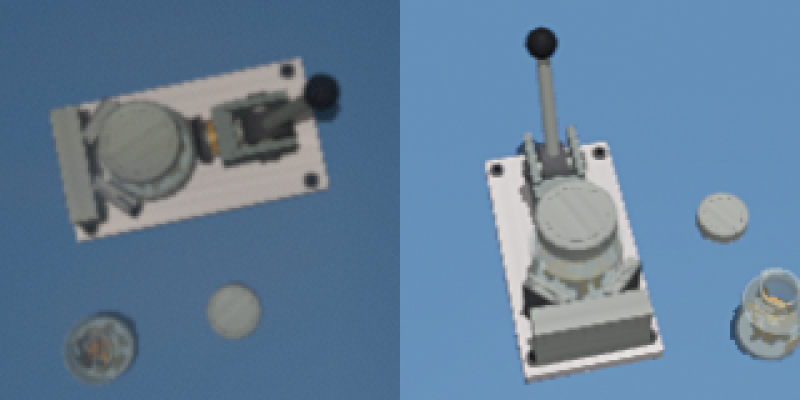

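The crop confirms it: large grey cap on the clamped jar, small grey cap and small jar to the side. The heights are right too (knob 141 mm, cap top 105 mm). The clamp's yaw is about 11.8°. Moving towards the knob.

```bash
python3 -m crank '[[[-0.03,-0.016,0,0.05,1],[-0.065,-0.035,0,0.11,1],[-0.1,-0.055,0,0.17,1],[-0.135,-0.074,0,0.23,1],[-0.17,-0.093,0,0.29,1],[-0.205,-0.112,0,0.35,1],[-0.242,-0.132,0,0.41,1],[-0.242,-0.132,0,0.45,1]]]' 30
python3 - <<'E'
from h import *
from scipy.spatial.transform import Rotation as Ro
s=arm.observe();q=s["tcp_rot"];R=Ro.from_quat(q,scalar_first=True).as_matrix()
print(s["eef_pos"],R.round(3).tolist(),s["q"])
a=np.radians(11.8);g=np.array([.550,.0144,.21]);print("shift",R.T@(g-s["eef_pos"]),"ang",np.degrees(np.arctan2(R[1,1],R[0,1])))
E
```

```text
time_s: 0.77
eef_pos: [0.3967, 0.2364, 0.2481]
tcp_rot: [0.001, 0.447, 0.894, -0.001]
contact_force: [1.0, -0.3, 0.1]
width: 0.0853
[0.39670069 0.236401   0.24806073] [[-0.6, 0.8, 0.001], [0.8, 0.6, -0.002], [-0.003, -0.0, -1.0]] [ 0.3728648   0.22651191  1.6877338  -0.00270376  1.22699474 -0.26993551]
shift [-0.26948033 -0.01060471  0.03875091] ang 36.88191094524295
```

```bash
python3 -m crank '[[[-0.03,-0.001,0,0.06,1],[-0.065,-0.003,0,0.13,1],[-0.1,-0.004,0,0.2,1],[-0.14,-0.006,0.01,0.27,1],[-0.18,-0.008,0.02,0.34,1],[-0.22,-0.009,0.03,0.4,1],[-0.255,-0.010,0.035,0.438,1],[-0.2695,-0.0105,0.038,0.438,1]]]'
python3 - <<'E'
from m import *
from scipy.spatial.transform import Rotation as Ro
s=arm.observe();R=Ro.from_quat(s["tcp_rot"],scalar_first=True).as_matrix()
print(s["eef_pos"],R.round(3).tolist(),s["q"])
k=np.array([.550,.0144,.141]);print("to knob",R.T@(k-s["eef_pos"]),"ang",np.degrees(np.arctan2(R[1,1],R[0,1])))
o=[]
for n,uv in(("side",(297,240)),("top",(330,245))):
    im,D=imaging.get_image(n);u,v=uv;o.append(cv2.resize(im[v-80:v+80,u-80:u+80,::-1],(400,400),interpolation=3))
cv2.imwrite("pics/a1.png",np.hstack(o))
E
```

```text
time_s: 1.43
eef_pos: [0.5502, 0.0175, 0.2088]
tcp_rot: [-0.0, 0.629, 0.777, -0.001]
contact_force: [0.1, -0.4, -0.6]
width: 0.0853
[0.55017269 0.01748947 0.20880366] [[-0.209, 0.978, -0.001], [0.978, 0.209, -0.001], [-0.001, -0.001, -1.0]] [-1.06983430e-01  4.22586304e-01  1.51419286e+00 -9.50971282e-04
  1.20569922e+00 -3.16728815e-01]
to knob [-0.00294702 -0.00073735  0.06780621] ang 12.036983578480985
```

View pics/a1.png

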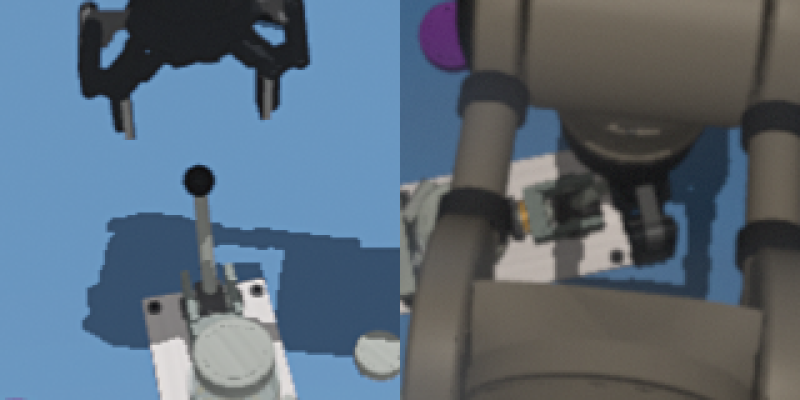

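The knob is centred between the open fingers (side-view half of the crop, (200,180)). Descending, then pinching.

```bash
python3 -m crank '[[[0,0,0.025,0,1],[0,0,0.05,0,1],[0,0,0.068,0,1],[0,0,0.068,0,1],[0,0,0.068,0,-1],[0,0,0.068,0,-1],[0,0,0.068,0,-1],[0,0,0.068,0,-1]]]' 30
python3 -m crank '[[[0,0,0,0,-1],[0,0,0,0,-1],[0,0,0,0,-1],[0,0,0,0,-1]]]' 30
```

```text
time_s: 2.2
eef_pos: [0.5492, 0.0215, 0.1438]
tcp_rot: [0.001, 0.627, 0.779, 0.001]
contact_force: [-0.1, -0.8, 0.2]
width: 0.0388
time_s: 2.53
eef_pos: [0.5486, 0.0212, 0.1434]
tcp_rot: [0.0, 0.627, 0.779, 0.0]
contact_force: [-1.9, -0.4, 6.1]
width: 0.0219
```

TCP is about 7 mm off towards the jar, so I'll open slightly, recentre and pinch again.

```bash
python3 -m crank '[[[0,0,0,0,0],[0,0,0,0,0],[-0.0065,-0.001,0.003,0,0],[-0.0065,-0.001,0.003,0,0],[-0.0065,-0.001,0.003,0,-1],[-0.0065,-0.001,0.003,0,-1],[-0.0065,-0.001,0.003,0,-1],[-0.0065,-0.001,0.003,0,-1]]]' 30
python3 - <<'E'
from m import *
s=arm.observe();print(s["eef_pos"],s["width"],s["contact_force"])
im,D=imaging.get_image("side");u,v=297,235;cv2.imwrite("pics/a2.png",cv2.resize(im[v-50:v+50,u-50:u+50,::-1],(500,500),interpolation=3))
a=0.206;L=.105
p=s["eef_pos"][:2]
for d in(68,60,52,44,36,28,20,12,5,3):
    r=np.radians(d);r0=np.radians(68);print(d,"tx",round(-L*(np.cos(r)-np.cos(r0)),4),"tz",round(L*(np.sin(r0)-np.sin(r)),4))
E
```

```text
time_s: 3.2
eef_pos: [0.5499, 0.0146, 0.1394]
tcp_rot: [0.001, 0.627, 0.779, 0.001]
contact_force: [5.0, 0.7, -3.4]
width: 0.0224
[0.5498535  0.01458595 0.13937159] 0.022388097996087587 [ 4.98178308  0.71549492 -3.36736546]
68 tx -0.0 tz 0.0
60 tx -0.0132 tz 0.0064
52 tx -0.0253 tz 0.0146
44 tx -0.0362 tz 0.0244
36 tx -0.0456 tz 0.0356
28 tx -0.0534 tz 0.0481
20 tx -0.0593 tz 0.0614
12 tx -0.0634 tz 0.0755
5 tx -0.0653 tz 0.0882
3 tx -0.0655 tz 0.0919
```

View pics/a2.png

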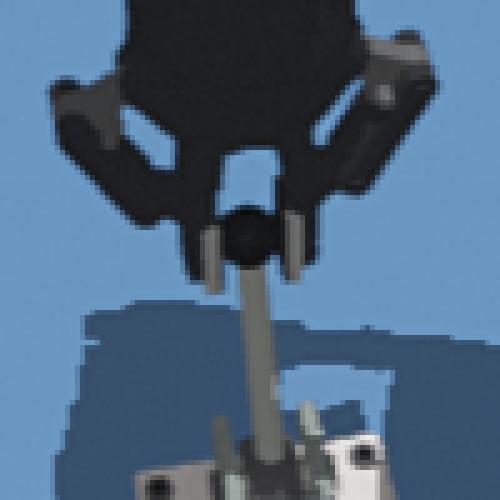

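The knob is held squarely between the pads (crop (248,238)). Following the arc down.

```bash
python3 -m crank '[[[-0.0066,0,0.003,0,-1],[-0.0132,0,0.0064,0,-1],[-0.0195,0,0.0104,0,-1],[-0.0253,0,0.0146,0,-1],[-0.031,0,0.0194,0,-1],[-0.0362,0,0.0244,0,-1],[-0.041,0,0.0299,0,-1],[-0.0456,0,0.0356,0,-1]]]' 30
python3 -m crank '[[[-0.004,0,0.006,0,-1],[-0.0078,0,0.0125,0,-1],[-0.0109,0,0.019,0,-1],[-0.0137,0,0.0258,0,-1],[-0.016,0,0.033,0,-1],[-0.0178,0,0.04,0,-1],[-0.019,0,0.0465,0,-1],[-0.0197,0,0.0526,0,-1]]]' 30
python3 -m crank '[[[0,0,0.002,0,-1],[0,0,0.004,0,-1],[0,0,0.004,0,-1],[0,0,0.004,0,-1]]]' 30
```

```text
time_s: 3.92
eef_pos: [0.5596, -0.0307, 0.1039]
tcp_rot: [0.001, 0.627, 0.779, 0.001]
contact_force: [4.9, 2.1, 4.9]
width: 0.022
time_s: 4.58
eef_pos: [0.5639, -0.0503, 0.0513]
tcp_rot: [0.001, 0.627, 0.779, 0.0]
contact_force: [3.6, -0.6, 6.4]
width: 0.0218
time_s: 4.92
eef_pos: [0.564, -0.0506, 0.0471]
tcp_rot: [0.001, 0.627, 0.779, 0.0]
contact_force: [6.0, -3.4, 1.0]
width: 0.0217
```

```bash
python3 - <<'E'
from m import *
im,D=imaging.get_image("side");u,v=297,225;cv2.imwrite("pics/a3.png",cv2.resize(im[v-50:v+50,u-50:u+50,::-1],(500,500),interpolation=3))
E
```

```text
(no output)
```

View pics/a3.png

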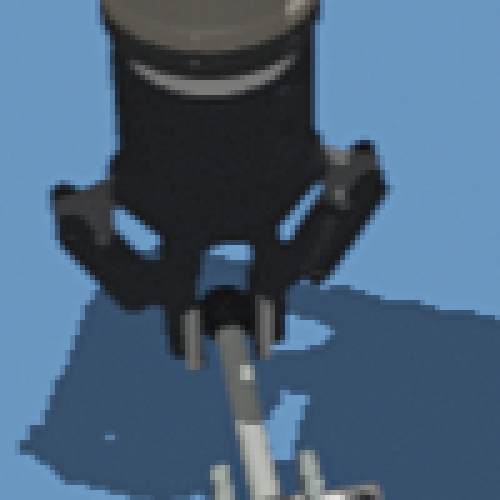

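```bash
python3 - <<'E'
from m import *
o,v=ray("side",(291.4,237.4))
# clamp y-z plane through knob start, dir d
d=np.array([.2045,-.979,0]);n=np.array([.979,.2045,0]);k0=np.array([.55,.0144,.141])
s=n@(k0-o)/(n@v);k=o+s*v;piv=k0-d*.105*np.cos(np.radians(68));piv[2]=.044
print(k,"r",np.linalg.norm(k-piv),"deg",np.degrees(np.arctan2(k[2]-.044,(k-piv)@d)), "piv",piv)
for a in(5,0,10,15):
    r=np.radians(a);X=piv+d*.105*np.cos(r);X[2]+=.105*np.sin(r);print(a,X,proj("side",X))
E
python3 -m crank '[[[0,0,0,0,0],[0,0,0,0,0],[0,0,-0.03,0,0],[0,0,-0.058,0,-1],[0,0,-0.058,0,-1],[0,0,-0.058,0,-1],[0,0,-0.058,0,-1],[0,0,-0.058,0,-1]]]' 30
```

```text
[ 0.56662121 -0.06517046  0.035538  ] r 0.12092317473359247 deg -4.012221210330405 piv [0.54195626 0.05290768 0.044     ]
5 [ 0.56334705 -0.04949615  0.05315135] [292.3998203  237.50965068]
0 [ 0.56342876 -0.04988732  0.044     ] [292.50971267 240.27769294]
10 [ 0.56310254 -0.04832563  0.06223306] [292.35463857 235.00715732]
15 [ 0.5626971  -0.04638466  0.071176  ] [292.37606364 232.79272437]
time_s: 5.63
eef_pos: [0.5617, -0.049, 0.1037]
tcp_rot: [-0.001, 0.627, 0.779, -0.001]
contact_force: [0.3, 0.0, -0.3]
width: 0.0003
```

The knob's pixel row matches 5° (237.4 seen, 237.5 predicted). I'll check with a light push on top of the ball; contact is expected at TCP z ≈ 0.082.

```bash
python3 -m crank '[[[0,0,0.008,0,-1],[0,0,0.016,0,-1],[0,0,0.021,0,-1],[0,0,0.023,0,-1],[0,0,0.023,0,-1]]]' 30
python3 -m crank '[[[0,0,0.001,0,-1],[0,0,0.002,0,-1],[0,0,0.002,0,-1]]]' 30
```

```text
time_s: 6.05
eef_pos: [0.5623, -0.0491, 0.0818]
tcp_rot: [-0.001, 0.627, 0.779, -0.001]
contact_force: [-3.2, -0.7, 6.4]
width: -0.0001
time_s: 6.3
eef_pos: [0.5624, -0.0491, 0.0814]
tcp_rot: [-0.0, 0.627, 0.779, -0.0]
contact_force: [-7.8, 0.4, 19.1]
width: 0.0002
```

Contact at 0.0818, stiff to 19 N: the lever is on its end stop. Raising, then remeasuring the clamped cap.

```bash
python3 -m crank '[[[0,0,-0.03,0,1],[0,0,-0.07,0,1],[0,0,-0.11,0,1],[0.015,0,-0.14,0,1],[0.045,0,-0.14,0,1],[0.045,0,-0.14,0,1]]]' 30
python3 - <<'E'
from m import *
s=arm.observe();print(s["eef_pos"],s["width"])
S0=cloud("side",np.load("side0.npy"))
for n,cc in(("top",(272,253)),("side",(310,301))):
    im,D=imaging.get_image(n);P=cloud(n,D);yy,xx=np.mgrid[:480,:640]
    m=(np.hypot(xx-cc[0],yy-cc[1])<32)&(P[...,2]>.095)&(P[...,2]<.112)
    m=cv2.morphologyEx(m.astype(np.uint8),cv2.MORPH_OPEN,np.ones((3,3)))
    c=max(cv2.findContours(m,0,1)[0],key=cv2.contourArea);e=cv2.fitEllipse(c)
    q=P[m>0];t=q[abs(q[:,2]-.105)<.003]
    print(n,e,onz(n,e[0],.105),cv2.minEnclosingCircle((t[:,:2]*1000).astype(np.float32)),t.mean(0),len(t))
    if n=="side": cv2.imwrite("pics/a4.png",cv2.resize(im[220:380,230:390,::-1],(560,560),interpolation=3))
k=proj("side",[.5633,-.0495,.053]);print(k)
E
```

```text
time_s: 6.8
eef_pos: [0.5531, -0.0018, 0.2215]
tcp_rot: [0.0, 0.626, 0.78, 0.001]
contact_force: [0.8, 0.4, -0.4]
width: 0.0723
[ 0.55308651 -0.00184729  0.22153648] 0.07229336813549822
top ((269.225341796875, 252.59640502929688), (26.01254653930664, 31.538761138916016), 12.067709922790527) [0.52352475 0.13982836 0.105     ] ((523.461669921875, 137.31346130371094), 27.84710693359375) [0.52391108 0.13974488 0.10512585] 636
side ((310.3092041015625, 302.4794006347656), (29.373998641967773, 32.020416259765625), 100.77481079101562) [0.52433118 0.14067182 0.105     ] ((525.5776977539062, 137.8208465576172), 28.210857391357422) [0.52447417 0.13872815 0.10494822] 712
[292.42515764 237.55693067]
```

View pics/a4.png

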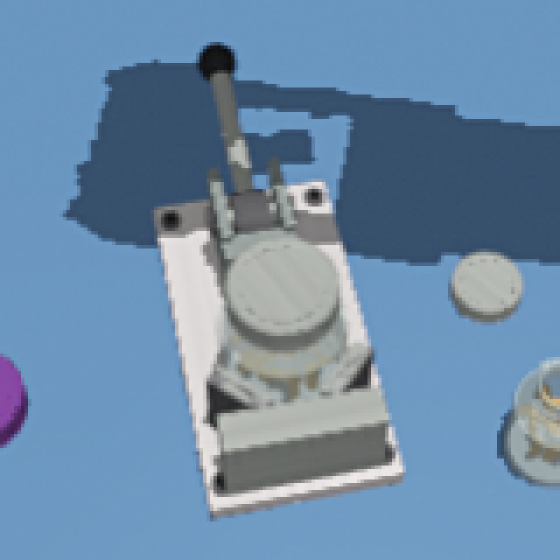

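Side crop: the lever is down (knob (217,62)) and the jar is in the V under its cap. The cap centre is about (0.5245, 0.138), top at 0.105; both views give a 28 mm radius. Moving above it.

```bash
python3 -m crank '[[[0.03,0,0,0,1],[0.065,0.001,0,0,1],[0.1,0.002,0.01,0,1],[0.13,0.002,0.03,0,1],[0.1426,0.002,0.05,0,1],[0.1426,0.002,0.06,0,1],[0.1426,0.002,0.06,0,1],[0.1426,0.002,0.06,0,1]]]' 20
python3 - <<'E'
from m import *
from scipy.spatial.transform import Rotation as Ro
s=arm.observe();R=Ro.from_quat(s["tcp_rot"],scalar_first=True).as_matrix()
print(s["eef_pos"],s["q"],s["width"],R.T@(np.array([.5245,.138,.097])-s["eef_pos"]),R[:,1])
E
```

```text
time_s: 7.57
eef_pos: [0.525, 0.1334, 0.1593]
tcp_rot: [-0.001, 0.627, 0.779, -0.001]
contact_force: [-0.4, -1.4, 0.7]
width: 0.0856
[0.52503626 0.13343606 0.15926174] [ 1.07611053e-01  4.59784851e-01  1.60450051e+00 -4.84028395e-04
  1.07926125e+00 -1.06442362e-01] 0.0855852869864844 [0.00458706 0.0005703  0.06225974] [ 0.97712738  0.21264555 -0.00198823]
```

```bash
python3 -m crank '[[[0.0045,0.0005,0.02,0,1],[0.0045,0.0005,0.04,0,1],[0.0045,0.0005,0.055,0,1],[0.0045,0.0005,0.062,0,1],[0.0045,0.0005,0.062,0,1],[0.0045,0.0005,0.062,0,0.5],[0.0045,0.0005,0.062,0,0.4],[0.0045,0.0005,0.062,0,0.4]]]' 20
python3 - <<'E'
from m import *
s=arm.observe();print(s["eef_pos"],s["width"],s["contact_force"])
im,D=imaging.get_image("side");cv2.imwrite("pics/a5.png",cv2.resize(im[230:350,240:390,::-1],(750,600),interpolation=3))
E
```

```text
time_s: 8.23
eef_pos: [0.5248, 0.1388, 0.0993]
tcp_rot: [0.0, 0.627, 0.779, 0.0]
contact_force: [-0.3, -0.8, -0.4]
width: 0.0596
[0.52483733 0.13884636 0.09929119] 0.059568989380286444 [-0.26631322 -0.76726727 -0.38348875]
```

View pics/a5.png

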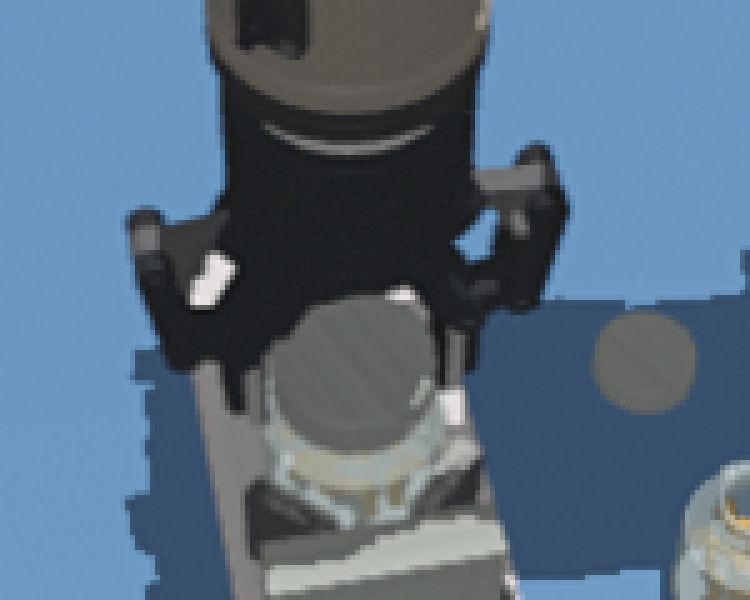

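The pads flank the cap (centre (355,370), pads (255,400) and (455,370)). Going 3 mm lower and closing gently.

```bash
python3 -m crank '[[[-0.0005,0,0.003,0,0.4],[-0.0005,0,0.003,0,0.4],[-0.0005,0,0.003,0,0],[-0.0005,0,0.003,0,0],[-0.0005,0,0.003,0,0],[-0.0005,0,0.003,0,0]]]' 20
```

```text
time_s: 8.78
eef_pos: [0.5239, 0.1385, 0.0953]
tcp_rot: [-0.0, 0.627, 0.779, -0.0]
contact_force: [-4.7, -1.3, 5.5]
width: 0.0557
```

```bash
python3 -m crank '[[[0,0,0,0,-1],[0,0,0,0,-1],[0,0,0,0,-1],[0,0,0,0,-1]]]' 70
python3 -m crank '[[[0,0,0,-0.08,-1],[0,0,-0.0004,-0.16,-1],[0,0,-0.0006,-0.24,-1],[0,0,-0.0008,-0.32,-1],[0,0,-0.001,-0.4,-1],[0,0,-0.0012,-0.48,-1],[0,0,-0.0015,-0.56,-1],[0,0,-0.0015,-0.56,-1]]]' 70
python3 -c "
from h import *
s=arm.observe();print(s['ft_torque'],s['q'])"
```

```text
time_s: 9.12
eef_pos: [0.524, 0.1385, 0.0955]
tcp_rot: [-0.0, 0.627, 0.779, -0.0]
contact_force: [-5.8, -1.6, 8.2]
width: 0.0547
time_s: 9.78
eef_pos: [0.5239, 0.1389, 0.0968]
tcp_rot: [-0.001, 0.386, 0.923, -0.0]
contact_force: [-4.9, -0.7, 6.1]
width: 0.0544
[-0.20170125  0.81297243 -0.0749046 ] [ 1.17456062e-01  5.39630543e-01  1.67083269e+00  4.18332536e-04
  9.32162669e-01 -6.61615042e-01]
```

```bash
python3 -m crank '[[[0,0,-0.0002,-0.08,-1],[0,0,-0.0004,-0.16,-1],[0,0,-0.0006,-0.24,-1],[0,0,-0.0008,-0.3,-1],[0,0,-0.001,-0.36,-1],[0,0,-0.0012,-0.41,-1],[0,0,-0.0012,-0.44,-1],[0,0,-0.0012,-0.44,-1]]]' 70
python3 - <<'E'
from m import *
s=arm.observe();print(s['ft_torque'],s['q'])
im,D=imaging.get_image("side");cv2.imwrite("pics/a6.png",cv2.resize(im[230:350,240:390,::-1],(750,600),interpolation=3))
E
```

```text
time_s: 10.45
eef_pos: [0.5237, 0.1386, 0.0973]
tcp_rot: [-0.001, 0.177, 0.984, -0.0]
contact_force: [-5.2, -0.9, 0.4]
width: 0.0547
[-0.19185867  0.8091481   0.01958778] [ 1.17183425e-01  5.38806437e-01  1.67034061e+00  1.87324800e-04
  9.34478535e-01 -1.09756944e+00]
```

View pics/a6.png

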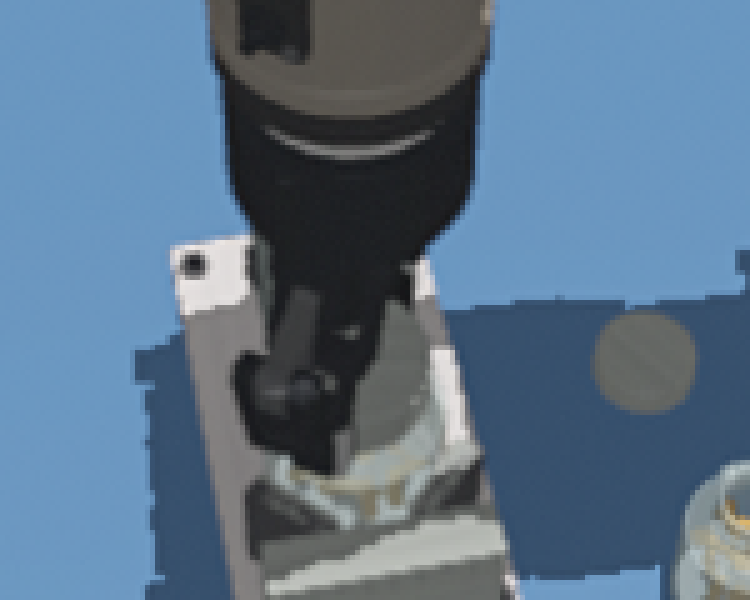

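The cap's brushed lines have turned with the gripper, the jar looks unmoved in the V, and the twist torque has dropped to about 0. Trying a small lift.

```bash
python3 -m crank '[[[0,0,-0.001,0,-1],[0,0,-0.002,0,-1],[0,0,-0.003,0,-1],[0,0,-0.004,0,-1]]]' 70
```

```text
time_s: 10.83
eef_pos: [0.5242, 0.1383, 0.1015]
tcp_rot: [-0.0, 0.177, 0.984, -0.0]
contact_force: [-2.2, -3.0, -2.8]
width: 0.0547
```

```bash
python3 -m crank '[[[0,0,-0.004,0,-1],[0,0,-0.008,0,-1],[0,0,-0.013,0,-1],[0,0,-0.018,0,-1],[0,0,-0.023,0,-1],[0,0,-0.028,0,-1],[0,0,-0.031,0,-1],[0,0,-0.031,0,-1]]]' 70
python3 -m crank '[[[0,0,0,0,-1],[0,0,0,0,-1],[0,0,0,0,-1],[0,0,0,0,-1]]]' 70
python3 - <<'E'
from m import *
im,D=imaging.get_image("side");cv2.imwrite("pics/a7.png",cv2.resize(im[200:350,225:400,::-1],(700,600),interpolation=3))
P=cloud("side",D);yy,xx=np.mgrid[:480,:640]
m=(np.hypot(P[...,0]-.524,P[...,1]-.138)<.03)&(P[...,2]>.132)&(P[...,2]<.15)&(im.min(2)>70)
q=P[m];q=q[np.abs(q[:,2]-np.median(q[:,2]))<.004];print(len(q),np.median(q[:,2]),q.mean(0))
A=np.linalg.lstsq(np.c_[q[:,:2],np.ones(len(q))],q[:,2],rcond=None)[0];print("tilt deg",np.degrees(np.arctan(np.hypot(*A[:2]))))
E
```

```text
time_s: 11.5
eef_pos: [0.5251, 0.1387, 0.1339]
tcp_rot: [0.001, 0.177, 0.984, 0.0]
contact_force: [-0.6, -0.7, -1.2]
width: 0.0547
time_s: 11.83
eef_pos: [0.5244, 0.1386, 0.1325]
tcp_rot: [-0.0, 0.177, 0.984, -0.0]
contact_force: [-1.0, -0.0, -0.6]
width: 0.0544
280 0.14171311007082227 [0.5126249  0.14456518 0.14174759]
tilt deg 0.5764395897745239
```

View pics/a7.png

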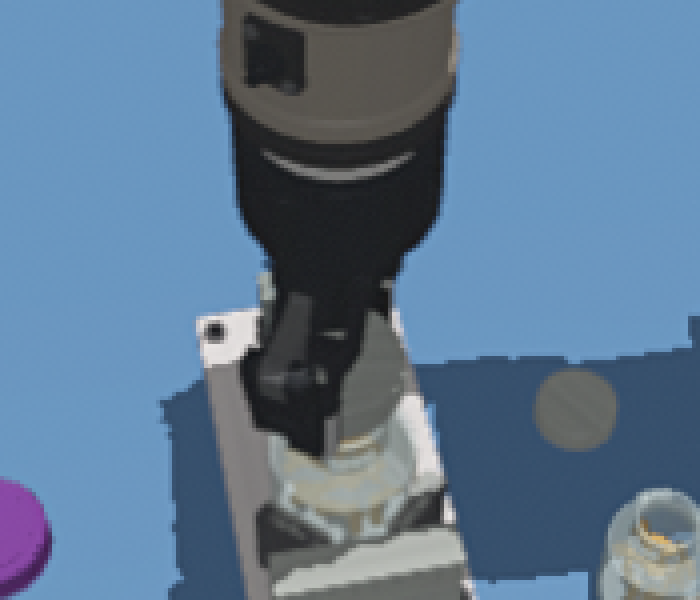

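The cap is held level with its top at 0.1417 m, so its lower edge is about 22 mm above the 102 mm rim. The open mouth shows below it (365,440) and the jar is still in the V. Handing in.

```bash
python3 -c "
from cell import finish_job
print(finish_job())"
```

```text
the job is handed in; nothing more can be done
None
```

The job is handed in at about 12 s of robot time. The lever is fully down, and the cap is unscrewed and held level over the open jar.

- **Lever:** I pinched the knob and swung it down. A push on the ball then met a stiff stop at 19 N, where the knob should be when fully down. Near the bottom the pads slid a few millimetres on the ball, which is why I made that check.
- **Cap:** I gripped it at 70 N and turned it 57° anticlockwise. The twist torque fell to about 0 and the cap lifted with only about 3 N of drag.
- **Last checks:** The cap is tilted about 0.6° and its lower edge is about 22 mm above the rim. The last side picture shows the jar upright in the V. I did not measure whether the jar turned, because its label was never located; I judged that from the pictures and the torque alone. The last crop did not show the bottle, reel or screwdriver; no move went near them.
- **Disagreement:** The two views differed by up to 4 mm in y for the cap before clamping. After clamping they agreed to about 2 mm.

I viewed 10 pictures, the full budget.

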